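Draw the sprung length gauge out to its pointer and catch it there

ROBOT

A 7-joint arm with a two-finger parallel gripper is mounted at the origin on the work surface. World frame = base frame: x ahead of the robot, y to its left, z up, the work surface at z = 0. Lengths are in mm, angles in rad, forces in N, time in s.
With the tool pointing down it reaches from about 400 to 875 mm from the base axis. Payload 4.4 kg.
Tool frame: the origin (TCP) lies between the finger pads; the fingertips stand ctrl.tip_reach ahead of it and the grasp point (between the pads) lies 8 mm behind it (ctrl.tip_reach is the distance from the TCP to the fingertips, in mm); z points along the fingers, y is the direction in which the jaws open and shut (so a half turn about z gives the same grasp; the last joint's range is limited). The gripper opens to 85 mm and grips with 20 to 120 N. Pads are 22 mm wide; open, the fingers measure 114 mm over their backs; the gripper's body (76 mm by 85 mm) begins 54 mm behind the grasp point. The pads swing forward as they close: fully open they stand 13 mm farther back than shut.
Start: joints at [1.275, 0.628, 0.038, 1.517, -0.027, 0.996, -0.02], TCP at [148.086, -632.92, 242.313] pointing down, gripper open.
Joint ranges: [-3.06, 3.06], [-0.37, 2.12], [-1.25, 1.32], [0.18, 2.47], [-1.1, 4.24], [0.23, 1.98], [-2.94, 2.94]. Speed limits (rad/s): [2.57, 2.57, 3.14, 3.14, 3.14, 3.14, 3.14].

INTERFACE

Orientations are given as [roll, pitch, yaw] about the fixed x, y, z axes, in that order (R = Rz(yaw) Ry(pitch) Rx(roll)).
In Python, from cell import status, viewer, order, ctrl gives the robot as it stands.
- The arm moves only by the tool play_rows, never from a script. Its argument "series" is a list of rows, each a list of 5 numbers: the shift along the tool's x, y, z in cm, then the turn about the tool's z in degrees, then the closure, from 0 (fully open) to 1 (shut). In form: [[x, y, z, yaw, gripper], ...]. A call has 1 to 8 rows; each row is the pose to reach, as a shift and turn from the pose commanded when the call began, along the tool's axes at that moment; what a row does not reach only later rows make up. A row lasts 1/10 s, in which the tool goes at most 50 mm and 8.59 degrees, less where a joint would pass 70% of its speed; a pose out of reach is approached as far as the arm can. A call with a gripper value outside its range is refused whole. The fingers move at their own pace and stop on an object; the grip force is fixed at half the most. Time passes only in rows, so rows that repeat a pose let the fingers close. It gives the time, the measured TCP pose, the force and the opening at its end, in the units of the state.
- status.read_state(): the state, without advancing time (a new reading comes with each control period).
- viewer.get_image(name): name is "scene" or "top" or "wrist"; returns a dict with "img" (384x512x3 uint8, red, green, blue), "vfov" (degrees; the focal length in pixels is half the picture's height over the tangent of half this angle, whatever the lens; pixels are square), "cx", "cy" (the principal point, pixels), "rvec" (rotation vector, rad) and "tvec" (3), from world to camera coordinates, as OpenCV has them; the wrist camera has in their place "tool_from_camera" (4x4, takes a point from camera to tool coordinates, whose origin is the TCP and whose axes are the flange's). Camera axes: x right, y down, z forward; pixel columns grow to the right and rows downward; lengths in mm; the calibration is good to about 2 mm. A picture is of the moment at which its call begins: read the wrist's pose just before it. There is no depth.
- order.finish_job(): hands the job in, once; it reports no verdict.
The state is a dict: "clock": time; "qpos": joint angles; "qd": joint speeds; "tau": joint torques, N m; "eef_pos": TCP position; "tool_rot": TCP orientation; "force": force on the tool from outside, world axes, zero at the start; "torque": the same for the moment, N m; "width": finger opening in mm.
Only numpy, scipy, OpenCV 4.12 (cv2) and the standard library are available. Lean on these libraries where they do the work, as an engineer would, in place of code of your own. Each camera call takes 0.05 s, during which the arm holds its last target. There are 200 camera calls.

TASK

Set the sprung length gauge on the bench: lift the wooden grip of its catch, draw the slide out against the spring to the notch marked by the upright pointer (the other notches have flat studs), and push the catch fully down into that notch so that it holds the slide there. The notched bar has some end play, so feel for the notch; ease the slide back until the catch bears before letting go, never let it fly back, and leave the other things on the bench where they are.

Things in the scene. Friction and masses are not known exactly. Their poses are not given: they have to be found in the camera images.
- gauge: length gauge screwed to the bench: aluminium base 370 x 150 x 10 mm, origin at the centre of its underside. Its x axis is the direction in which the slide is drawn out, z up. Grey spring housing 95 x 110 mm, 73 mm high, over x = -180 to -85 mm; the slide's draw rod sticks out behind it. Home position of the grip is x = -30 mm, y = 0
- channel (a point): middle of the channel along gauge y = 0, 32 mm above the bench (top of the notched bar), at gauge x = 35 mm. The loose steel notched bar in it, 240 x 34 x 22 mm, 0.6 kg, has 12 mm of end play along x. Its four square notches are 14 mm long, 14 mm deep and 30 mm apart; a longer home slot lies under the slide's home position
- bar_home (a point): housing end of the channel, gauge x = -85 mm. With the bar against it, a catch bearing on the housing-side wall of a notch is exactly level with that notch's pointer or stud. At the start the bar, and so each notch, lies an unknown 0 to 12 mm further out (+x); the spring pull of a seated catch draws it in
- draw (a joint): how far the slide (dark steel bridge 50 x 94 mm, its deck 56 mm above the bench) is drawn out, m: 0 home, 0.175 at the most; the four notches are at 0.055, 0.085, 0.115 and 0.145. A spring pulls it home with 6 N at 0 rising to 12 N at 0.145
- catch (a joint): height of the catch above fully down, m: 0 to 0.018. It slides up and down in the bridge with a stiff friction of about 4.5 N and stays where it is left (it does not fall by itself). Its tooth under the bridge is 10 mm long along x; at 0.012 the tooth stands on the bar between notches, below that it is in a notch, above 0.013 it is clear
- grip (a point): a point in the wooden grip of the catch, right above its tooth: the grip is an upright block 16 mm thick along the gauge's x, 46 mm wide across it and 60 mm high; the point is 28 mm below its top, and 95 mm above the bench when the catch is fully down; axes as the gauge's
- pointer: upright pointed dark steel plate, 36 mm high, on the gauge's base at gauge y = -62 mm beside one of the four notches (at gauge x = 25, 55, 85 or 115 mm); origin at the centre of its foot, axes as the gauge's. The other three notches have flat round studs 6 mm high
- screwdriver: loose screwdriver, 180 mm, lying on the robot's side of the gauge; leave alone
- blank: loose wooden strip 170 x 28 x 16 mm lying on the far side of the gauge; leave alone
- brush: loose brush, 170 mm, lying on the bench; leave alone
- hammer: loose hammer, 260 mm, lying on the bench; leave alone
- jar: closed jar, 64 mm wide, 90 mm high, standing; leave alone
- mug: white mug, 80 mm wide, 90 mm high, standing; leave alone
- clamp: loose iron G-clamp about 125 x 80 mm, 16 mm thick, lying flat; leave alone

How it is judged:
By the outcome, as a careful person would: the job done as asked, in the order asked, and still so for the second after the job is handed in, with the robot touching nothing.
It also fails if it takes over 48 s, if anything falls off the work surface, if the arm or the gripper's body presses on something with over 40 N, if the wrist force passes 120 N, or if a joint passes its speed limit or range.

## Working session

There is one attempt and no reset: what is moved stays moved. The work goes in short steps, Python scripts to look and compute and a tool call to move; the robot and the scene stay as the last step left them, time stands still between calls to the robot, and variables do not carry over. Pictures are saved under pics/ and viewed, about 8 in all and at most 12, crops included, and the job is handed in when it is done.

Besides the shell and the picture viewer there is one more tool, called after "Request:" by a JSON object that holds its "op" and its "data". play_rows: Moves the arm, as the interface text tells. Its arguments: {"type":"object","properties":{"series":{"type":"array","items":{"type":"array","items":{"type":"number"}}}},"required":["series"]}

```bash
ls; mkdir -p pics
python3 - <<'E'
from cell import status, viewer, order, ctrl
import cv2
s=status.read_state(); print({k:s[k] for k in ('clock','eef_pos','tool_rot','force','width')}, ctrl.tip_reach)
for n in ('scene','top'):
    d=viewer.get_image(n); cv2.imwrite(f'pics/{n}0.png',cv2.resize(d['img'][:,:,::-1],(800,600),interpolation=cv2.INTER_CUBIC))
    print(n,d['vfov'],d['cx'],d['cy'],d['rvec'],d['tvec'])
E
```

```text
pics
{'clock': 0.0, 'eef_pos': array([ 147.91748906, -632.33534936,  241.3882344 ]), 'tool_rot': array([-3.13971018e+00,  5.07135865e-05,  2.29779786e-01]), 'force': array([-0.071015  , -0.14240202, -0.28777513]), 'width': 85.34557272440533} 11.0
scene 56.11959027257892 248.97056230432588 195.0359129606573 [ 1.71045851  1.94058601 -0.67801469] [  33.61198786 -314.93355755 1419.6019581 ]
top 46.58102227560422 246.93481541384682 190.54041293398768 [ 2.14001646 -2.12677189  0.16641971] [  18.7585632   498.16310944 1543.21626523]
```

View pics/top0.png

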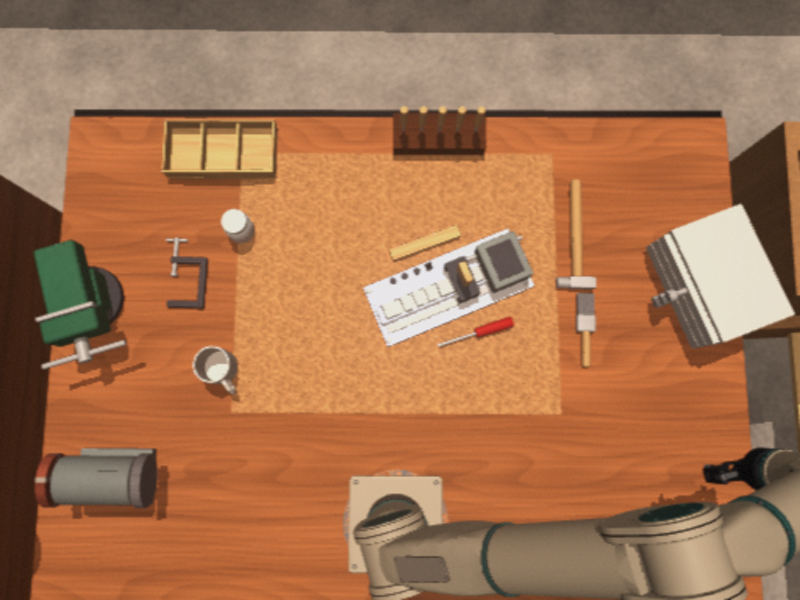

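View pics/scene0.png

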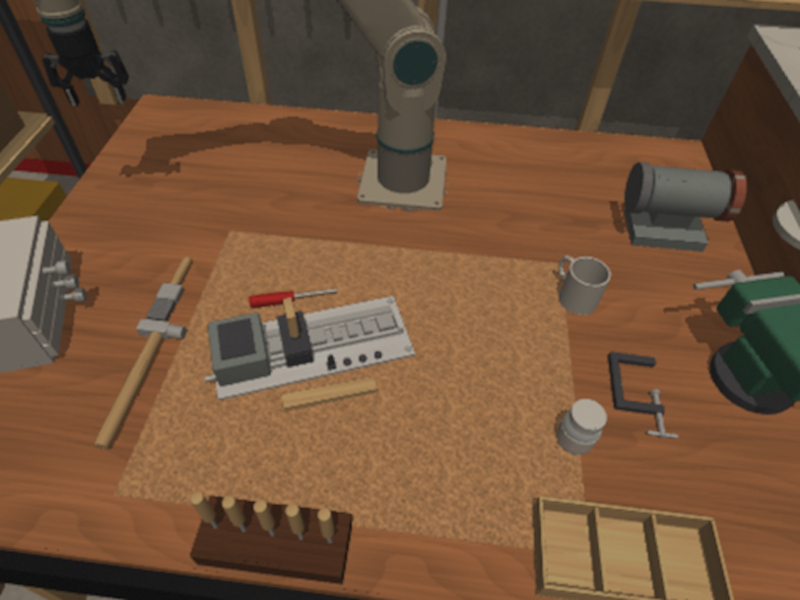

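The top view shows the gauge base corners near (365,288), (388,344), (533,287) and the pointer near (429,266). The scene view shows the pointer at (331,361), apparently the one nearest the bridge. I'll enlarge both views to measure.

Run:
```python
from cell import viewer
import cv2, numpy as np
a=viewer.get_image('top')['img'][135:229,222:352,::-1]
b=viewer.get_image('scene')['img'][180:260,125:270,::-1]
a=cv2.resize(a,None,fx=6,fy=6,interpolation=cv2.INTER_CUBIC)   # 780x564
b=cv2.resize(b,None,fx=5.5,fy=5.5,interpolation=cv2.INTER_CUBIC)
cv2.imwrite('pics/topc.png',a); cv2.imwrite('pics/scenec.png',b); print(a.shape,b.shape)
```

```text
(564, 780, 3) (440, 798, 3)
```

View pics/topc.png

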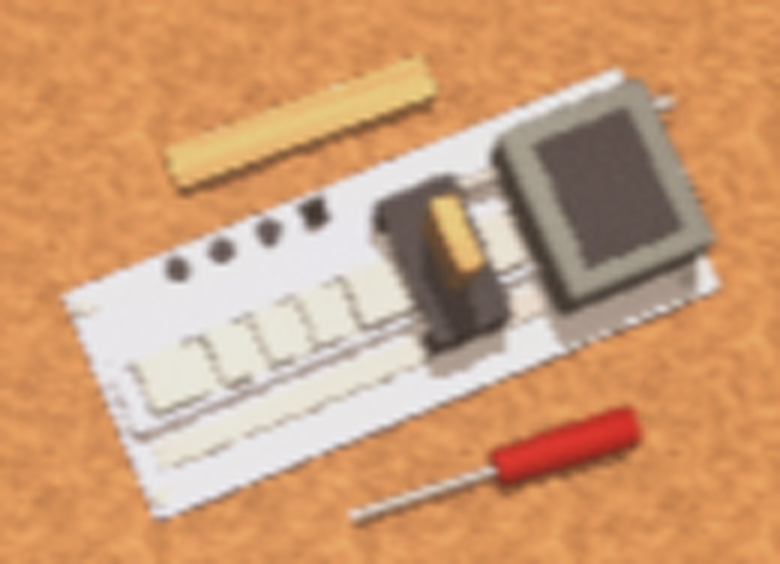

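View pics/scenec.png

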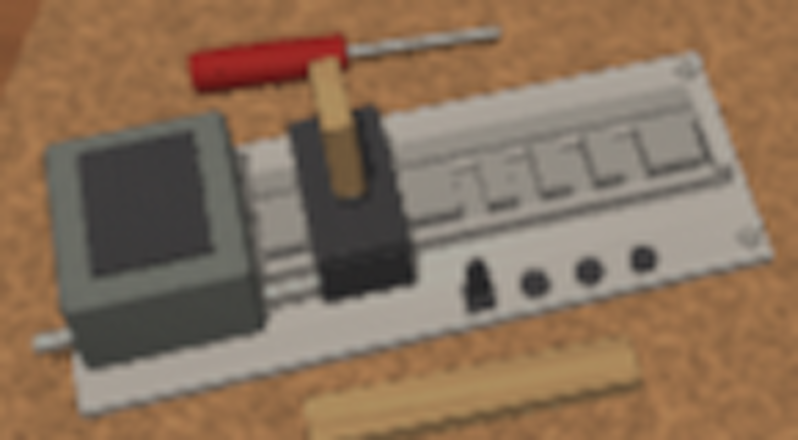

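Both crops agree: the upright pointer is at the first notch (nearest the bridge, draw 0.055), and the other three are round studs. I'll fit the gauge pose from the base corners and check it on the grip and pointer.

```bash
cat > h.py <<'E'
import numpy as np, cv2
from scipy.optimize import least_squares
from scipy.spatial.transform import Rotation as Rt
def K(d):
    f=d['img'].shape[0]/2/np.tan(np.radians(d['vfov']/2)); return np.array([[f,0,d['cx']],[0,f,d['cy']],[0,0,1]])
def proj(d,P): return cv2.projectPoints(np.float64(P).reshape(-1,3),np.float64(d['rvec']),np.float64(d['tvec']),K(d),None)[0].reshape(-1,2)
def atz(d,uv,z):
    R=cv2.Rodrigues(np.float64(d['rvec']))[0]; c=-R.T@np.array(d['tvec'])
    r=R.T@np.linalg.inv(K(d))@np.array([*uv,1]); return c+r*(z-c[2])/r[2]
def g2w(p,P):
    P=np.float64(P).reshape(-1,3); c,s=np.cos(p[2]),np.sin(p[2])
    return np.c_[p[0]+c*P[:,0]-s*P[:,1],p[1]+s*P[:,0]+c*P[:,1],P[:,2]]
E
python3 - <<'E'
from h import *
from cell import viewer
t=viewer.get_image('top'); s=viewer.get_image('scene')
T=lambda u:(np.float64(u)+.5)/6-.5+[222,135]
S=lambda u:(np.float64(u)+.5)/5.5-.5+[125,180]
tg=[[185,-75,10],[185,75,10],[-185,75,10],[-185,-75,10]]; tu=T([[63,297],[160,520],[718,288],[620,68]])
sg=[[185,-75,10],[-185,-75,10],[185,75,10]]; su=S([[771,260],[88,412],[697,52]])
for nm,w in (('both',(1,1)),('top',(1,0)),('scene',(0,1))):
    f=lambda p:np.r_[w[0]*(proj(t,g2w(p,tg))-tu).ravel(),w[1]*(proj(s,g2w(p,sg))-su).ravel()]
    r=least_squares(f,[550,-50,1.9]); p=r.x; print(nm,p.round(3),r.fun.round(1))
    if nm=='both': pb=p
p=pb
inv=lambda w:(np.array([[np.cos(p[2]),np.sin(p[2])],[-np.sin(p[2]),np.cos(p[2])]])@(w[:2]-p[:2])).round(1)
print('grip top from top@123',inv(atz(t,T([452,217]),123)))  # upper visible top face
print('grip top scene',inv(atz(s,S([324,62]),123)))
for u in ([314,212],[268,232],[221,250],[177,269]): print('mark',inv(atz(t,T(u),16)))
print('pointer foot scene',inv(atz(s,S([480,303]),10)))
print('grip world',g2w(p,[-30,0,95]),'yaw deg',np.degrees(p[2]))
for v in ([-30,0,123],[-30,0,141]): print(proj(t,g2w(p,v)),T([452,217]),proj(s,g2w(p,v)),S([327,66]))
E
```

```text
both [ 531.655 -121.129    1.97 ] [-0.6 -0.6 -1.   0.3  0.3 -0.1 -0.3 -0.5  0.7 -1.2 -1.8  0.1 -0.  -0.4]
top [ 530.927 -122.642    1.973] [-0.2 -0.3 -0.5  0.6  0.7  0.   0.  -0.4  0.  -0.  -0.  -0.  -0.  -0. ]
scene [ 532.663 -119.651    1.968] [-0.  -0.  -0.  -0.  -0.  -0.  -0.  -0.   1.2 -0.8 -1.5  0.4  0.5 -0. ]
grip top from top@123 [-32.8  -9.8]
grip top scene [-29.8  24.4]
mark [ 23.8 -61. ]
mark [ 54.3 -60.3]
mark [ 84.9 -61. ]
mark [113.9 -60.4]
pointer foot scene [ 24.6 -64.3]
grip world [[ 543.31844518 -148.76911977   95.        ]] yaw deg 112.87842280153976
[[297.30595711 173.67107251]] [296.91666667 170.75      ] [[184.91020022 197.42618854]] [184.04545455 191.59090909]
[[297.8712028  172.59791332]] [296.91666667 170.75      ] [[184.1317872  193.22978544]] [184.04545455 191.59090909]
```

```bash
cat >> h.py <<'E'
p0=np.array([531.655,-121.129,1.970])
def togo(gx,gy,z,p=p0,dyaw=0):
    from cell import status
    s=status.read_state(); R=Rt.from_euler('xyz',s['tool_rot']).as_matrix()
    w=g2w(p,[gx,gy,z])[0]; d=R.T@(w-s['eef_pos'])/10
    yaw=s['tool_rot'][2]; t=p[2]-np.pi/2
    print('clock',s['clock'],'row cm',d.round(2),'yaw',round(-np.degrees(t-yaw),2),'F',np.round(s['force'],1),'w',round(s['width'],1))
def gpos(p=p0):
    from cell import status
    s=status.read_state(); w=s['eef_pos']; c,sn=np.cos(p[2]),np.sin(p[2]); d=w[:2]-p[:2]
    f=s['force']
    print('clk',round(s['clock'],2),'tcp gauge',np.round([c*d[0]+sn*d[1],-sn*d[0]+c*d[1],w[2]],1),'F gauge',np.round([c*f[0]+sn*f[1],-sn*f[0]+c*f[1],f[2]],1),'rot',np.round(s['tool_rot'],3),'w',round(s['width'],1))
E
python3 -c "
from h import *
from cell import viewer
togo(0,0,240); print(np.round(viewer.get_image('wrist')['tool_from_camera'],3))"
```

```text
clock 0.3 row cm [ 49.   -41.08   0.23] yaw -9.71 F [-0.8  0.1 -0.1] w 85.4
[[-1.00000e-03 -9.52000e-01 -3.07000e-01  7.91650e+01]
 [ 1.00000e+00 -1.00000e-03 -0.00000e+00 -8.49000e-01]
 [ 0.00000e+00 -3.07000e-01  9.52000e-01 -1.31724e+02]
 [ 0.00000e+00  0.00000e+00  0.00000e+00  1.00000e+00]]
```

Request:
{"op": "play_rows", "data": {"series": [[49, -41.1, 0.2, -9.7, 0], [49, -41.1, 0.2, -9.7, 0], [49, -41.1, 0.2, -9.7, 0], [49, -41.1, 0.2, -9.7, 0], [49, -41.1, 0.2, -9.7, 0], [49, -41.1, 0.2, -9.7, 0], [49, -41.1, 0.2, -9.7, 0], [49, -41.1, 0.2, -9.7, 0]]}}

```text
clock: 1.15
eef_pos: [389.0, -311.2, 241.4]
tool_rot: [3.141, -0.0, 0.399]
force: [1.2, -0.9, -0.1]
width: 85.2
```

```bash
python3 -c "
from h import *
gpos();togo(0,0,240)"
```

```text
clk 1.15 tcp gauge [-119.7  205.3  241.4] F gauge [-1.3 -0.8 -0.1] rot [ 3.141 -0.     0.399] w 85.2
clock 1.15 row cm [ 20.53 -11.98   0.14] yaw -0.02 F [ 1.2 -0.9 -0.1] w 85.2
```

Request:
{"op": "play_rows", "data": {"series": [[19.0, -11.0, 0, 0, 0], [19.0, -11.0, 0, 0, 0], [19.0, -11.0, 0, 0, 0], [19.0, -11.0, 0, 0, 0], [19.0, -11.0, 0, 0, 0], [19.0, -11.0, 0, 0, 0], [19.0, -11.0, 0, 0, 0.4], [19.0, -11.0, 0, 0, 0.4]]}}

```text
clock: 1.95
eef_pos: [519.2, -139.5, 241.0]
tool_rot: [3.141, 0.001, 0.396]
force: [-0.4, -0.5, 0.4]
width: 59.1
```

```bash
python3 -c "
from h import *
from cell import viewer
gpos();togo(0,0,240)
d=viewer.get_image('wrist'); gpos(); print(d['vfov'],d['cx'],d['cy'])
cv2.imwrite('pics/w1.png',cv2.resize(d['img'][:,:,::-1],(800,600),interpolation=cv2.INTER_CUBIC))"
```

```text
clk 1.95 tcp gauge [-12.1  18.6 241. ] F gauge [-0.3  0.5  0.4] rot [3.141e+00 1.000e-03 3.960e-01] w 59.1
clock 1.95 row cm [ 1.86 -1.21  0.1 ] yaw -0.16 F [-0.4 -0.5  0.4] w 59.1
clk 2.0 tcp gauge [-12.1  18.6 241.1] F gauge [ 0.2 -0.2 -0.6] rot [3.141e+00 1.000e-03 3.960e-01] w 52.2
58.65880361636075 258.8497503900404 190.41752757533362
```

View pics/w1.png

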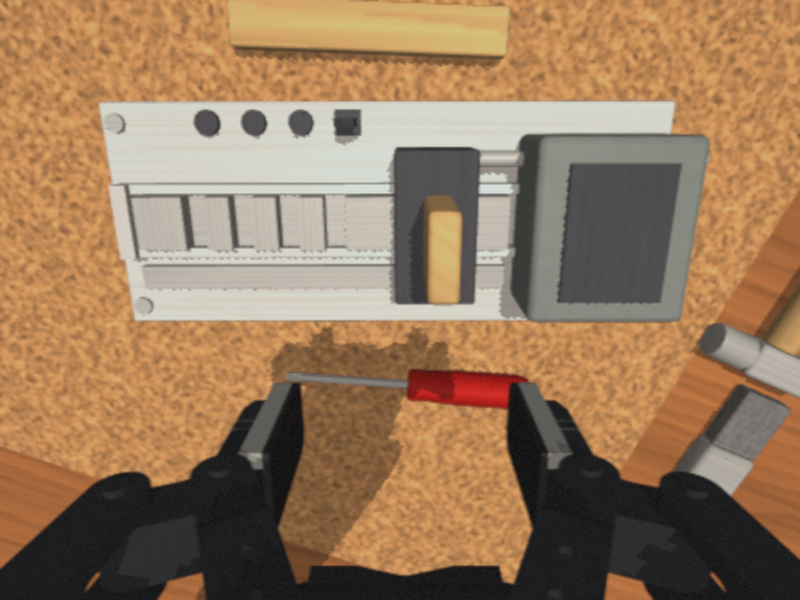

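The wrist view shows the pointer (square, 348,122) beside the notch nearest the bridge, the studs at 206/254/302, the grip top at about (447,250), and the bar notches in rows 195–250. I'll use this view to refine the pose and enlarge the notches.

```bash
cat >> h.py <<'E'
def wcam(d,s):
    "wrist image as world camera: adds rvec,tvec"
    M=np.eye(4); M[:3,:3]=Rt.from_euler('xyz',s['tool_rot']).as_matrix(); M[:3,3]=s['eef_pos']
    C=np.linalg.inv(M@np.array(d['tool_from_camera'])); d=dict(d); d['rvec']=cv2.Rodrigues(C[:3,:3])[0].ravel(); d['tvec']=C[:3,3]; return d
E
python3 - <<'E'
from h import *
from cell import viewer,status
s=status.read_state(); d=wcam(viewer.get_image('wrist'),s)
W=lambda u:(np.float64(u)+.5)/1.5625-.5
g=[[185,-75,10],[185,75,10],[-185,-75,10]]; u=W([[101,103],[136,320],[674,102]])
g+= [[55,-62,16],[85,-62,16],[115,-62,16]]; u=np.r_[u,W([[301,123],[254,123],[206,123]])]
r=least_squares(lambda p:(proj(d,g2w(p,g))-u).ravel(),p0); p=r.x; print(p.round(3),r.fun.round(1)) 
R=np.float64(d['rvec'])
I=lambda uv,z:(lambda w:np.round([np.cos(p[2])*(w[0]-p[0])+np.sin(p[2])*(w[1]-p[1]),-np.sin(p[2])*(w[0]-p[0])+np.cos(p[2])*(w[1]-p[1])],1))(atz(d,uv,z))
for z in (123,135,141): print('grip top corners',z,[I(W(q),z) for q in ([429,211],[460,211],[458,304],[427,304])])
for o in (0,6,12): print(o,[ (proj(d,g2w(p,[x+o,-17,32]))[0]).round(1).tolist() for x in (20,34)])
np.savez('w1.npz',img=d['img'])
x0,y0=75,115
c=cv2.resize(d['img'][y0:y0+50,x0:x0+195,::-1],None,fx=4,fy=8,interpolation=cv2.INTER_CUBIC)
cv2.imwrite('pics/w1c.png',c); print(c.shape)
E
```

```text
[ 531.894 -121.809    1.966] [-2.  -0.7 -0.9  1.4  2.3 -0.1  0.1  0.2 -0.1  0.2  0.4  0.2]
grip top corners 123 [array([-22. , -22.7]), array([-36.5, -22.7]), array([-37. ,  23.1]), array([-21.7,  23.1])]
grip top corners 135 [array([-21.5, -24.6]), array([-35.3, -24.6]), array([-35.7,  19.1]), array([-21.2,  19.1])]
grip top corners 141 [array([-21.2, -25.5]), array([-34.6, -25.5]), array([-35.1,  17. ]), array([-20.9,  17. ])]
0 [[227.7, 126.6], [213.6, 126.6]]
6 [[221.7, 126.6], [207.5, 126.6]]
12 [[215.6, 126.6], [201.4, 126.6]]
(400, 780, 3)
```

View pics/w1c.png

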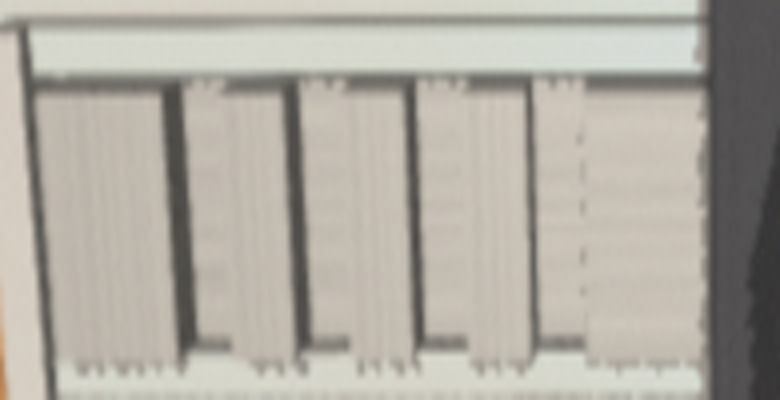

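The grip top is symmetric about y = 0 at 123 mm, so the catch is fully down. The first notch's edges, at columns 207.0 and 220.5, put the bar about 6–8 mm out. That puts the target draw at about 64 mm. Now I'll move to the grip.

```bash
sed -i 's/^p0=.*/p0=np.array([531.9,-121.8,1.967])/' h.py; python3 -c "
from h import *
gpos();togo(-29.5,0,90)"
```

```text
clk 2.05 tcp gauge [-11.4  18.4 241.1] F gauge [ 0.3  0.5 -1. ] rot [3.141e+00 1.000e-03 3.960e-01] w 51.3
clock 2.05 row cm [ 1.85  1.8  15.11] yaw -0.01 F [-0.6  0.  -1. ] w 51.3
```

Request:
{"op": "play_rows", "data": {"series": [[1.85, 1.8, 0, 0, 0.45], [1.85, 1.8, 3, 0, 0.45], [1.85, 1.8, 6, 0, 0.45], [1.85, 1.8, 8, 0, 0.45], [1.85, 1.8, 8, 0, 0.45]]}}

```text
clock: 2.55
eef_pos: [541.7, -147.8, 158.6]
tool_rot: [-3.138, 0.005, 0.397]
force: [-0.8, 0.4, 0.1]
width: 46.8
```

```bash
python3 -c "
from h import *
from cell import viewer
gpos();togo(-29.5,0,90)
d=viewer.get_image('wrist')
cv2.imwrite('pics/w2.png',d['img'][:,:,::-1])"
```

```text
clk 2.55 tcp gauge [-27.8   1.  158.6] F gauge [0.7 0.6 0.1] rot [-3.138  0.005  0.397] w 46.8
clock 2.55 row cm [0.13 0.19 6.86] yaw 0.05 F [-0.8  0.4  0.1] w 46.8
```

View pics/w2.png

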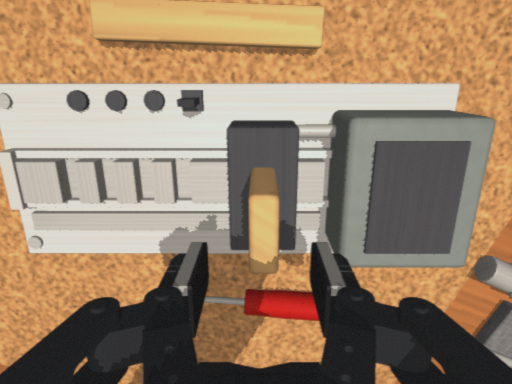

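The jaws straddle the grip, whose centre is at about col 264 with the jaw centre at about 260. That agrees with the 2 mm correction still to make, so I'll descend and close.

Request:
{"op": "play_rows", "data": {"series": [[0.1, 0.15, 2, 0, 0.45], [0.1, 0.15, 4, 0, 0.45], [0.1, 0.15, 6, 0, 0.45], [0.1, 0.15, 6.8, 0, 0.45], [0.1, 0.15, 6.8, 0, 0.45], [0.1, 0.15, 6.8, 0, 0.45]]}}

```text
clock: 3.2
eef_pos: [546.6, -148.5, 94.3]
tool_rot: [3.14, -0.002, 0.399]
force: [-0.2, -0.3, 0.3]
width: 47.0
```

Request:
{"op": "play_rows", "data": {"series": [[0, 0, 0, 0, 0.6], [0, 0, 0, 0, 0.75], [0, 0, 0, 0, 0.85], [0, 0, 0, 0, 1], [0, 0, 0, 0, 1], [0, 0, 0, 0, 1], [0, 0, 0, 0, 1], [0, 0, 0, 0, 1]]}}

```text
clock: 4.0
eef_pos: [546.4, -148.3, 93.3]
tool_rot: [3.141, -0.001, 0.399]
force: [1.4, -1.4, 3.3]
width: 15.6
```

```bash
python3 -c "
from h import *
gpos();togo(-29.5,0,90)"
```

```text
clk 4.0 tcp gauge [-30.   -3.1  93.3] F gauge [-1.8 -0.7  3.3] rot [ 3.141e+00 -1.000e-03  3.990e-01] w 15.6
clock 4.0 row cm [-0.31 -0.06  0.33] yaw 0.15 F [ 1.4 -1.4  3.3] w 15.6
```

Request:
{"op": "play_rows", "data": {"series": [[0, 0, -0.4, 0, 1], [0, 0, -0.8, 0, 1], [0, 0, -1.2, 0, 1], [0, 0, -1.6, 0, 1], [0, 0, -1.6, 0, 1], [0, 0, -1.6, 0, 1]]}}

```text
clock: 4.6
eef_pos: [545.8, -147.4, 106.5]
tool_rot: [-3.14, 0.0, 0.4]
force: [8.9, -1.9, -26.7]
width: 15.1
```

```bash
python3 -c "
from h import *
gpos()"
```

```text
clk 4.6 tcp gauge [-29.   -3.  106.5] F gauge [ -5.2  -7.5 -26.7] rot [-3.14  0.    0.4 ] w 15.1
```

Request:
{"op": "play_rows", "data": {"series": [[0, 0, 0, 0, 1], [0, 0, 0, 0, 1], [0, 0, 0, 0, 1]]}}

```text
clock: 4.9
eef_pos: [545.9, -147.4, 106.5]
tool_rot: [-3.14, 0.0, 0.4]
force: [9.0, -2.2, -25.7]
width: 15.0
```

```bash
python3 -c "
from h import *
from cell import viewer
gpos()
d=viewer.get_image('wrist');gpos()
e=viewer.get_image('scene')
a=d['img'][:,:,::-1]; b=cv2.resize(e['img'][170:260,135:240,::-1],None,fx=4,fy=4,interpolation=cv2.INTER_CUBIC)
b=cv2.copyMakeBorder(b,0,384-b.shape[0],0,0,cv2.BORDER_CONSTANT); c=np.hstack([a[:,140:500],b]); print(c.shape); cv2.imwrite('pics/w3.png',c)"
```

```text
clk 4.9 tcp gauge [-29.   -3.  106.5] F gauge [ -5.5  -7.5 -25.7] rot [-3.14  0.    0.4 ] w 15.0
clk 4.95 tcp gauge [-29.   -3.  106.4] F gauge [ -4.2  -7.7 -26.4] rot [-3.14  0.    0.4 ] w 15.1
(384, 780, 3)
```

View pics/w3.png

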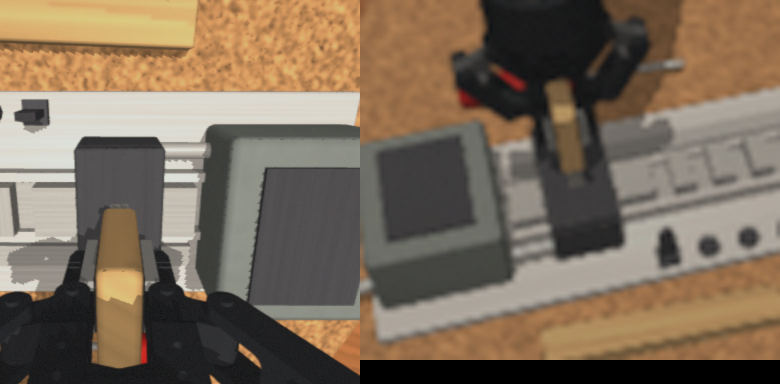

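The jaws hold the grip well centred. The steady −26 N suggests either the top stop or binding, so I'll measure the catch height from the picture: the near top edge of the grip is at wrist row 268, cols 237–283.

```bash
python3 -c "
from h import *
from cell import viewer,status
s=status.read_state(); d=wcam(viewer.get_image('wrist'),s)
for h in (0,4,8,12,14,16,18): print(h,proj(d,g2w(p0,[[-22,-23,123+h],[-38,-23,123+h],[-38,23,123+h]])).round(1).tolist(), 'bottom edge',proj(d,g2w(p0,[-30,-23,63+h])).round(1).tolist())
c=cv2.resize(d['img'][190:384,200:320,::-1],None,fx=3,fy=3,interpolation=cv2.INTER_CUBIC); cv2.imwrite('pics/w4.png',c)
"
```

```text
0 [[242.5, 246.7], [285.3, 246.8], [282.4, 346.6]] bottom edge [[262.5, 195.3]]
4 [[242.0, 251.8], [286.1, 251.9], [283.1, 353.9]] bottom edge [[262.5, 197.7]]
8 [[241.5, 257.3], [286.9, 257.4], [283.7, 361.7]] bottom edge [[262.6, 200.2]]
12 [[240.9, 263.1], [287.8, 263.2], [284.4, 369.9]] bottom edge [[262.7, 202.9]]
14 [[240.6, 266.1], [288.3, 266.2], [284.8, 374.2]] bottom edge [[262.7, 204.2]]
16 [[240.3, 269.2], [288.8, 269.4], [285.2, 378.6]] bottom edge [[262.8, 205.6]]
18 [[239.9, 272.5], [289.3, 272.6], [285.6, 383.2]] bottom edge [[262.8, 207.1]]
```

Request:
{"op": "play_rows", "data": {"series": [[0, 0, -0.05, 0, 1], [0, 0, -0.1, 0, 1], [0, 0, -0.1, 0, 1], [0, 0, -0.1, 0, 1]]}}

```text
clock: 5.45
eef_pos: [545.8, -147.3, 106.5]
tool_rot: [-3.14, 0.001, 0.4]
force: [10.5, -2.0, -33.7]
width: 15.0
```

```bash
python3 -c "
from h import *
gpos()"
```

```text
clk 5.45 tcp gauge [-28.9  -2.9 106.5] F gauge [ -6.   -8.9 -33.7] rot [-3.14e+00  1.00e-03  4.00e-01] w 15.0
```

It didn't move and the force rose, so the catch is at its top stop (TCP z 106.5 ↔ 0.018). I'll relax a little and draw out about 64 mm.

Request:
{"op": "play_rows", "data": {"series": [[0, 0, 0.35, 0, 1], [0, -0.8, 0.35, 0, 1], [0, -1.8, 0.35, 0, 1], [0, -2.8, 0.35, 0, 1], [0, -3.8, 0.35, 0, 1], [0, -4.8, 0.35, 0, 1], [0, -5.8, 0.35, 0, 1], [0, -6.4, 0.35, 0, 1]]}}

```text
clock: 6.25
eef_pos: [521.9, -90.3, 106.3]
tool_rot: [3.139, -0.001, 0.399]
force: [6.9, -6.2, -14.0]
width: 15.0
```

Request:
{"op": "play_rows", "data": {"series": [[0, 0, 0, 0, 1], [0, 0, 0, 0, 1], [0, 0, 0, 0, 1]]}}

```text
clock: 6.55
eef_pos: [522.0, -90.6, 106.3]
tool_rot: [3.139, -0.001, 0.398]
force: [6.9, -4.5, -13.3]
width: 15.1
```

```bash
python3 -c "
from h import *
gpos()"
```

```text
clk 6.55 tcp gauge [ 32.6  -2.9 106.3] F gauge [ -6.8  -4.6 -13.3] rot [ 3.139e+00 -1.000e-03  3.980e-01] w 15.1
```

Request:
{"op": "play_rows", "data": {"series": [[0, -0.15, 0, 0, 1], [0, -0.15, 0.3, 0, 1], [0, -0.15, 0.6, 0, 1], [0, -0.15, 0.9, 0, 1], [0, -0.15, 1.1, 0, 1], [0, -0.15, 1.1, 0, 1], [0, -0.15, 1.1, 0, 1]]}}

```text
clock: 7.25
eef_pos: [521.9, -90.1, 96.6]
tool_rot: [3.138, -0.002, 0.398]
force: [6.0, -6.5, -1.4]
width: 15.3
```

```bash
python3 -c "
from h import *
gpos()"
```

```text
clk 7.25 tcp gauge [33.1 -3.  96.6] F gauge [-8.3 -3.  -1.4] rot [ 3.138e+00 -2.000e-03  3.980e-01] w 15.3
```

The tooth is about 2 mm past the bar's top with no reaction, so it is entering the notch. I'll keep going down.

Request:
{"op": "play_rows", "data": {"series": [[0, 0, 0.2, 0, 1], [0, 0, 0.4, 0, 1], [0, 0, 0.6, 0, 1], [0, 0, 0.8, 0, 1], [0, 0, 0.8, 0, 1], [0, 0, 0.8, 0, 1]]}}

```text
clock: 7.85
eef_pos: [521.9, -90.2, 88.7]
tool_rot: [3.138, -0.002, 0.397]
force: [5.8, -7.5, 0.0]
width: 15.0
```

```bash
python3 -c "
from h import *
gpos()"
```

```text
clk 7.85 tcp gauge [33.  -3.  88.7] F gauge [-9.1 -2.4  0. ] rot [ 3.138e+00 -2.000e-03  3.970e-01] w 15.0
```

Request:
{"op": "play_rows", "data": {"series": [[0, 0, 0.15, 0, 1], [0, 0, 0.3, 0, 1], [0, 0, 0.4, 0, 1], [0, 0, 0.4, 0, 1]]}}

```text
clock: 8.25
eef_pos: [522.5, -91.2, 87.9]
tool_rot: [3.135, -0.004, 0.397]
force: [-0.4, -8.4, 30.1]
width: 15.1
```

```bash
python3 -c "
from h import *
from cell import viewer,status
gpos()
s=status.read_state(); d=wcam(viewer.get_image('wrist'),s); x=s['eef_pos']
gx=33.0
for h in (0,4,8,12): print(h,proj(d,g2w(p0,[[gx+8,-23,123+h],[gx-8,-23,123+h]])).round(1).tolist(),'deck edge',proj(d,g2w(p0,[[gx+25,-47,56],[gx-25,-47,56]])).round(1).tolist())
c=cv2.resize(d['img'][60:384,60:460,::-1],None,fx=1.8,fy=1.8,interpolation=cv2.INTER_CUBIC); print(c.shape); cv2.imwrite('pics/w5.png',c)"
```

```text
clk 8.25 tcp gauge [31.8 -3.1 87.9] F gauge [-7.6  3.7 30.1] rot [ 3.135 -0.004  0.397] w 15.1
0 [[233.8, 273.5], [283.4, 273.3]] deck edge [[206.5, 156.8], [309.0, 156.6]]
4 [[232.9, 280.4], [284.3, 280.2]] deck edge [[206.5, 156.8], [309.0, 156.6]]
8 [[232.1, 287.8], [285.4, 287.6]] deck edge [[206.5, 156.8], [309.0, 156.6]]
12 [[231.1, 295.8], [286.5, 295.5]] deck edge [[206.5, 156.8], [309.0, 156.6]]
(583, 720, 3)
```

View pics/w5.png

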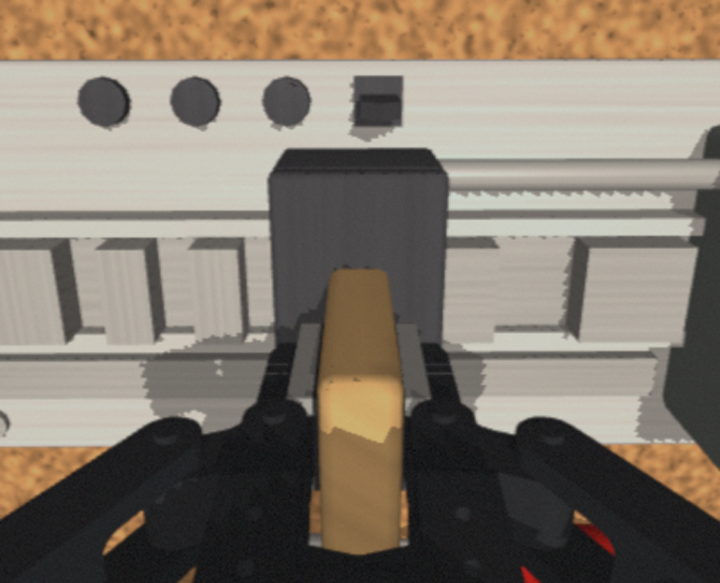

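The near top edge of the grip is at about row 270, which corresponds to a catch height of about 0. A firm +30 N floor after 18.4 mm of travel agrees: the catch is fully down in the first notch. I'll reduce the push and ease the slide back slowly, watching the force.

Request:
{"op": "play_rows", "data": {"series": [[0, 0.05, -0.1, 0, 1], [0, 0.15, -0.15, 0, 1], [0, 0.25, -0.2, 0, 1], [0, 0.35, -0.2, 0, 1], [0, 0.45, -0.2, 0, 1], [0, 0.5, -0.2, 0, 1], [0, 0.5, -0.2, 0, 1]]}}

```text
clock: 9.0
eef_pos: [523.5, -93.7, 88.0]
tool_rot: [3.139, -0.002, 0.398]
force: [1.4, -4.8, 14.6]
width: 15.6
```

```bash
python3 -c "
from h import *
gpos()"
```

```text
clk 9.0 tcp gauge [29.2 -3.1 88. ] F gauge [-5.   0.6 14.6] rot [ 3.139e+00 -2.000e-03  3.980e-01] w 15.6
```

Request:
{"op": "play_rows", "data": {"series": [[0, 0.1, 0, 0, 1], [0, 0.2, 0, 0, 1], [0, 0.3, 0, 0, 1], [0, 0.3, 0, 0, 1], [0, 0.3, 0, 0, 1]]}}

```text
clock: 9.5
eef_pos: [524.6, -96.5, 88.0]
tool_rot: [3.139, -0.002, 0.398]
force: [0.4, -4.3, 13.8]
width: 15.3
```

```bash
python3 -c "
from h import *
gpos()"
```

```text
clk 9.5 tcp gauge [26.1 -3.1 88. ] F gauge [-4.1  1.3 13.8] rot [ 3.139e+00 -2.000e-03  3.980e-01] w 15.3
```

Request:
{"op": "play_rows", "data": {"series": [[0, 0.05, 0, 0, 1], [0, 0.1, 0, 0, 1], [0, 0.15, 0, 0, 1], [0, 0.15, 0, 0, 1], [0, 0.15, 0, 0, 1]]}}

```text
clock: 10.0
eef_pos: [525.1, -97.5, 88.0]
tool_rot: [3.139, -0.002, 0.398]
force: [0.3, -3.5, 14.8]
width: 15.1
```

```bash
python3 -c "
from h import *
gpos()"
```

```text
clk 10.0 tcp gauge [25.  -3.1 88. ] F gauge [-3.4  1.1 14.8] rot [ 3.139e+00 -2.000e-03  3.980e-01] w 15.1
```

Request:
{"op": "play_rows", "data": {"series": [[0, 0.05, 0, 0, 1], [0, 0.1, 0, 0, 1], [0, 0.15, 0, 0, 1], [0, 0.15, 0, 0, 1], [0, 0.15, 0, 0, 1]]}}

```text
clock: 10.5
eef_pos: [525.1, -97.6, 88.0]
tool_rot: [3.141, -0.002, 0.399]
force: [-1.5, -0.2, 15.6]
width: 15.6
```

```bash
python3 -c "
from h import *
gpos()"
```

```text
clk 10.5 tcp gauge [24.9 -3.1 88. ] F gauge [ 0.4  1.5 15.6] rot [ 3.141e+00 -2.000e-03  3.990e-01] w 15.6
```

The slide stopped at gauge x = 24.9 (pointer at 25) and the x force fell to zero, so the catch bears with the bar home. I'll give it a final push down, relax, then open gently.

Request:
{"op": "play_rows", "data": {"series": [[0, 0.05, 0.1, 0, 1], [0, 0.05, 0.15, 0, 1], [0, 0.05, 0.15, 0, 1], [0, 0.05, 0, 0, 1], [0, 0.05, -0.15, 0, 1], [0, 0.05, -0.15, 0, 1]]}}

```text
clock: 11.1
eef_pos: [525.1, -97.6, 88.1]
tool_rot: [-3.141, -0.001, 0.399]
force: [0.4, 0.7, 9.3]
width: 15.2
```

```bash
python3 -c "
from h import *
gpos()"
```

```text
clk 11.1 tcp gauge [24.9 -3.1 88.1] F gauge [ 0.4 -0.6  9.3] rot [-3.141e+00 -1.000e-03  3.990e-01] w 15.2
```

Request:
{"op": "play_rows", "data": {"series": [[0, 0, 0, 0, 0.7], [0, 0, 0, 0, 0.5], [0, 0, 0, 0, 0.45], [0, 0, 0, 0, 0.45], [0, 0, 0, 0, 0.45]]}}

```text
clock: 11.6
eef_pos: [524.5, -98.3, 86.8]
tool_rot: [-3.141, 0.001, 0.399]
force: [0.2, -0.6, -0.1]
width: 46.8
```

```bash
python3 -c "
from h import *
gpos()"
```

```text
clk 11.6 tcp gauge [24.6 -2.2 86.8] F gauge [-0.7  0.1 -0.1] rot [-3.141e+00  1.000e-03  3.990e-01] w 46.8
```

Request:
{"op": "play_rows", "data": {"series": [[0, 0, -1, 0, 0.45], [0, 0, -3, 0, 0.45], [0, 0, -6, 0, 0.45], [0, 0, -9, 0, 0.45], [0, 0, -12, 0, 0.45], [-2, 0, -15, 0, 0.45], [-2, 0, -15, 0, 0.45], [-2, 0, -15, 0, 0.45]]}}

```text
clock: 12.4
eef_pos: [506.5, -106.3, 238.2]
tool_rot: [3.14, -0.002, 0.398]
force: [0.1, 0.7, -0.2]
width: 46.7
```

```bash
python3 -c "
from h import *
from cell import viewer,status
gpos()
s=status.read_state(); d=wcam(viewer.get_image('wrist'),s)
gx=25
for h in (0,4,8): print(h,proj(d,g2w(p0,[[gx+8,-23,123+h],[gx-8,-23,123+h],[gx-8,23,123+h],[gx+8,23,123+h]])).round(1).tolist())
print('notch edges',proj(d,g2w(p0,[[50,-17,32],[64,-17,32],[25,-62,46]])).round(1).tolist())
cv2.imwrite('pics/w6.png',cv2.resize(d['img'][20:230,60:420,::-1],None,fx=2.2,fy=2.2,interpolation=cv2.INTER_CUBIC))"
```

```text
clk 12.4 tcp gauge [ 24.1  17.4 238.2] F gauge [ 0.6 -0.3 -0.2] rot [ 3.14e+00 -2.00e-03  3.98e-01] w 46.7
0 [[247.6, 137.0], [269.7, 137.0], [269.1, 197.2], [248.1, 197.2]]
4 [[247.4, 137.8], [269.9, 137.9], [269.2, 198.9], [248.0, 198.9]]
8 [[247.3, 138.8], [270.1, 138.8], [269.4, 200.7], [247.8, 200.7]]
notch edges [[233.1, 128.6], [218.9, 128.6], [258.6, 80.4]]
```

View pics/w6.png

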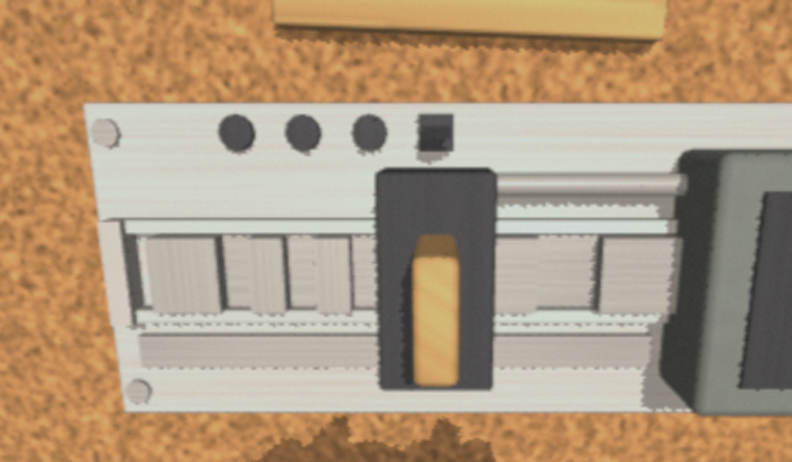

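The slide holds by itself, level with the pointer (both at col 435). The grip's near and far top edges are at rows 136.4 and 195.5, against 137.0 and 197.2 expected for a catch fully down. The bar has moved home, and the wooden strip is where it was. I'm handing in.

```bash
python3 -c "
from cell import order
print(order.finish_job())"
```

```text
the job is handed in; nothing more can be done
None
```

The gauge is set and the job is handed in at about 12.5 s of the 48 s allowed. I lifted the catch to its top stop and drew the slide out about 63 mm. I then pushed the catch down into the first notch (draw 0.055, beside the upright pointer). The slide was eased back in small steps until it stopped at gauge x = 24.9 mm, where the pull fell to zero. After a last push down I opened the gripper and backed away.

**Last checks:**
- The final picture shows the slide holding by itself, level with the pointer and with the bar home.
- The grip's height in that picture matches a catch fully down, and the push met a firm floor after 18.4 mm of travel.
- The force on the arm was about zero after release.
- The wooden strip was in its usual place in the last view. I did not check the other loose things again, but no unexpected contact was felt.

**One disagreement:** the first picture suggested the catch started fully down, but it rose only 13 mm before hitting its top stop. Either it started about 5 mm up or the grip slipped a little in the jaws while closing or lifting. The later travel and the last picture agree with a catch fully down.

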